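# Build up two gearbox shafts in their holding blocks

### The arm

A 6-joint arm with a two-finger parallel gripper is mounted at the origin on the work surface. World frame = base frame: x ahead of the robot, y to its left, z up, the work surface at z = 0. Lengths are in mm, angles in rad, forces in N, time in s.
With the tool pointing down it reaches from about 300 to 775 mm from the base axis. Payload 14.6 kg.
Tool frame: the origin (TCP) lies midway between the tips of the shut fingers; the grasp point (between the pads) lies 19 mm behind it; z points along the fingers, y is the line along which they close (so a half turn about z gives the same grasp; the last joint's range is limited). The gripper opens to 94 mm and grips with 3 to 60 N. Pads are 16 mm wide; open, the fingers measure 119 mm over their backs; the gripper's body (75 mm by 177 mm) begins 78 mm behind the grasp point.
Start: joints at [-1.286, 0.3, 1.521, -0, 1.321, -0.067], TCP at [189.516, -516.307, 166.146] pointing down, gripper open.
Joint ranges: [-3.03, 3.03], [-0.79, 2.21], [0.23, 2.52], [-1.04, 4.18], [0, 3.07], [-2.55, 2.55]. Speed limits (rad/s): [2.22, 2.22, 2.57, 3.14, 3.14, 3.14].

### API

Orientations are given as [roll, pitch, yaw] about the fixed x, y, z axes, in that order (R = Rz(yaw) Ry(pitch) Rx(roll)).
In Python, from cell import manip gives the robot as it stands.
- The arm moves only by the shell command python3 -m creep 'ROWS' [OPENING] [FORCE]. ROWS is text: rows parted by semicolons, each of 6 numbers parted by spaces: the shift along the tool's x, y, z normalised to -1 to 1, where 1 is 4 cm, then the turn, a rotation vector about the tool's x, y, z normalised to -1 to 1, where 1 is pi rad. In form: dx dy dz ax ay az; .... A call has 1 to 20 rows; each row shifts and turns the commanded pose from where the row before left it, along the tool's axes as they then stand; what a row does not reach is not made up. A row lasts 1/8 s, in which the tool goes at most 62.5 mm and 10.7 degrees, less where a joint would pass 70% of its speed; a pose out of reach is approached as far as the arm can. A call with a number of a shift or a turn outside -1 to 1 is refused whole. A call with a gripper value outside its range is refused whole. OPENING is the closure, from 0 (fully open) to 1 (shut), set as the call begins (- or left out, the last holds). The fingers move at their own pace and stop on an object; FORCE is the grip in N (left out, the last holds). Time passes only in rows, so rows that do not move let the fingers close. It gives the time, the measured TCP pose, the force, the opening and the grip force at its end, in the units of the state.
- manip.read_state(): the state, without advancing time (a new reading comes with each control period).
- manip.camera(name): name is "scene" or "top" or "wrist"; returns a dict with "color" (384x512x3 uint8, red, green, blue), "range_z" (384x512 float32, mm along the optical axis (not along the pixel's ray), 0 where there is no reading), "camera_matrix" (3x3 intrinsics, pixels), "T" (4x4, takes a point from camera to world coordinates). Camera axes: x right, y down, z forward; pixel columns grow to the right and rows downward; lengths in mm; the calibration is good to about 2 mm. A picture is of the moment at which its call begins.
- manip.sign_off(): hands the job in; it is judged then, once.
The state is a dict: "clock": time; "joints": joint angles; "qd": joint speeds; "effort": joint torques, N m; "eef_pos": TCP position; "eef_rot": TCP orientation; "wrist_force": force on the tool from outside, world axes, zero at the start; "moment": the same for the moment, N m; "finger_gap": finger opening in mm; "finger_force": force on a finger pad.
Only numpy, scipy, OpenCV 4.12 (cv2) and the standard library are available. Lean on these libraries where they do the work, as an engineer would, in place of code of your own. Each camera call takes 0.05 s, during which the arm holds its last target. There are 200 camera calls.

### The job

Build up the two gearbox shafts that stand upright in their holding blocks: on the tall thin shaft in the square block put the large gear with its hub up, then the spacer sleeve, then the ball bearing; on the short thick shaft in the round block put the small gear and then the belt pulley on top of it. Lower each part down its shaft until it sits flat on what is below it instead of letting it drop, then let go of it. Leave the tea bottle and the grease tin where they stand.

Things in the scene. Friction and masses are not known exactly. Their poses are not given: they have to be found in the camera images.
- large_gear: Large steel spur gear lying flat, hub up: toothed rim 70 mm across and 12 mm thick, with a round hub 33 mm across rising 12 mm above the middle of the rim (24 mm high in all); six small holes through the web; bore 18 mm. About 0.3 kg. Grip it by the hub. Origin: centre of the underside; z is its axis, up out of the hub. Loose.
- sleeve: Plain steel spacer sleeve standing on end: a smooth tube 28 mm across, 20 mm high, through bore 18 mm. Origin: centre of the underside; z is its axis, up. Loose.
- bearing: Steel ball bearing lying flat: 40 mm across, 12 mm high, bright inner and outer races with a black rubber seal ring between them, bore 18 mm. Origin: centre of the underside; z is its axis, up. Loose.
- small_gear: Small steel spur gear lying flat, no hub: 50 mm across the teeth, 16 mm high, bore 22 mm. Origin: centre of the underside; z is its axis, up. Loose.
- pulley: Grey aluminium V-belt pulley lying flat: smooth rims 60 mm across with a V groove around the side, 18 mm high, a deeply sunken web and a hub level with the rim on top, bore 22 mm. Grip it across the rims. Origin: centre of the underside; z is its axis, up. Loose.
- square_block: Grey holding block, fixed to the bench: square, 70 x 70 mm, 30 mm high, with the tall thin steel shaft upright in it. Shaft 14 mm thick; its shoulder, 32 mm across, 35 mm above the bench, is where the first part sits; its end is 102 mm up, the last 9 mm tapered to 5 mm. Seated undersides: large gear 35, sleeve 59, bearing 79 mm above the bench. Origin: underside centre, on the shaft axis; z up.
- round_block: Grey holding block, fixed to the bench: round, 72 mm across, 30 mm high, with the short thick steel shaft upright in it. Shaft 18 mm thick; its shoulder, 32 mm across, 35 mm above the bench, is where the first part sits; its end is 80 mm up, the last 9 mm tapered to 9 mm. Seated undersides: small gear 35, pulley 51 mm above the bench. Origin: underside centre, on the shaft axis; z up.
- tea_bottle: Closed green tea bottle with a white cap, 64 mm across and 190 mm high, standing at the left of the work area. Origin: centre of its underside. Bystander, leave it standing.
- grease_tin: Small round brass-coloured grease tin, 46 mm across and 27 mm high, in the middle of the work area. Origin: centre of its underside. Bystander, leave it standing.

How it is judged:
By the outcome, as a careful person would: the job done as asked, in the order asked, and still so for the second after the job is handed in, with the robot touching nothing.
It also fails if it takes over 120 s, if anything falls off the work surface, if the arm or the gripper's body presses on something with over 40 N, if the wrist force passes 120 N, or if a joint passes its speed limit or range.

## Working session

There is one attempt and no reset: what is moved stays moved. The work goes in short steps, Python scripts to look and compute and a shell command to move; the robot and the scene stay as the last step left them, time stands still between calls to the robot, and variables do not carry over. Pictures are saved under pics/ and viewed, at most 14 in all, crops included, and the job is handed in when it is done.

```bash
ls; mkdir -p pics; python3 - <<'E'
from cell import manip
import cv2,numpy as np
print(manip.read_state())
for n in("top","scene"):
    c=manip.camera(n); cv2.imwrite(f"pics/{n}0.png",cv2.resize(c["color"][:,:,::-1],(800,600),interpolation=cv2.INTER_CUBIC)); np.savez(f"{n}0.npz",**c)
    print(n,c["camera_matrix"],c["T"])
E
```

```text
pics
{'clock': 0.0, 'joints': array([-1.28558131e+00,  3.00475194e-01,  1.52155458e+00, -2.62617058e-05,
        1.32070367e+00, -6.65879804e-02]), 'qd': array([ 0.0007544 , -0.00063562,  0.0001576 , -0.00058106,  0.00082032,
       -0.00268169]), 'effort': array([-7.82476745e-04, -5.31814992e+01, -3.52735662e+01,  7.07678357e-02,
        2.43098818e-02, -8.69456562e-05]), 'eef_pos': array([ 189.43691636, -516.02864964,  165.59532141]), 'eef_rot': array([-3.14045270e+00, -5.05256663e-05,  3.51809480e-01]), 'wrist_force': array([0.21287924, 0.02468742, 0.81426806]), 'moment': array([ 0.04102763,  0.01689917, -0.03195414]), 'finger_force': 0.0, 'finger_gap': 94.30947917940293}
top [[395.90174386   0.         253.7992392 ]
 [  0.         395.90174386 193.97599173]
 [  0.           0.           1.        ]] [[ 2.05732892e-02 -9.98220841e-01  5.59633210e-02  4.75551125e+02]
 [-9.99786636e-01 -2.06445605e-02 -6.95651101e-04  2.74251951e+01]
 [ 1.84975159e-03 -5.59370686e-02 -9.98432583e-01  9.41951236e+02]
 [ 0.00000000e+00  0.00000000e+00  0.00000000e+00  1.00000000e+00]]
scene [[396.02454588   0.         259.12425438]
 [  0.         396.02454588 190.25570554]
 [  0.           0.           1.        ]] [[ 2.05327878e-01  8.43936829e-01 -4.95591658e-01  1.00999971e+03]
 [ 9.78655528e-01 -1.72603953e-01  1.11540274e-01 -5.09193555e+01]
 [ 8.59186612e-03 -5.07915844e-01 -8.61363846e-01  8.46638065e+02]
 [ 0.00000000e+00  0.00000000e+00  0.00000000e+00  1.00000000e+00]]
```

View pics/top0.png

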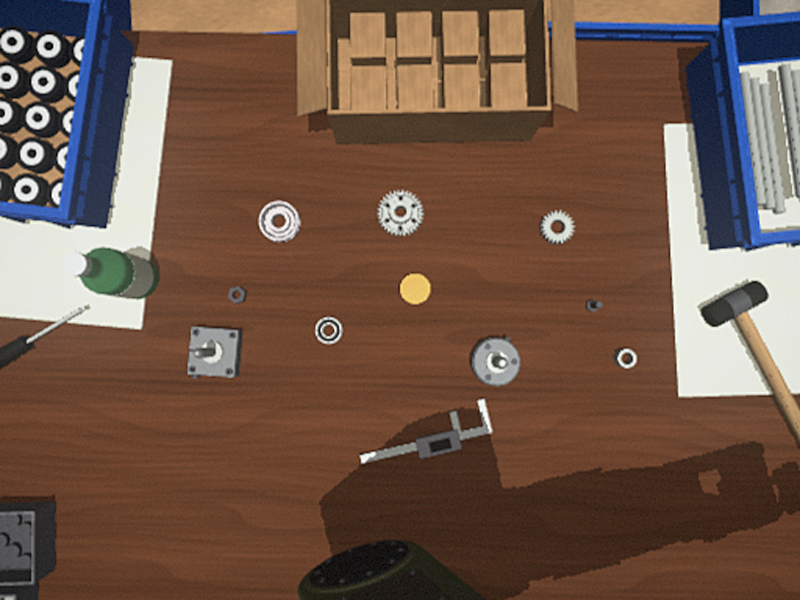

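View pics/scene0.png

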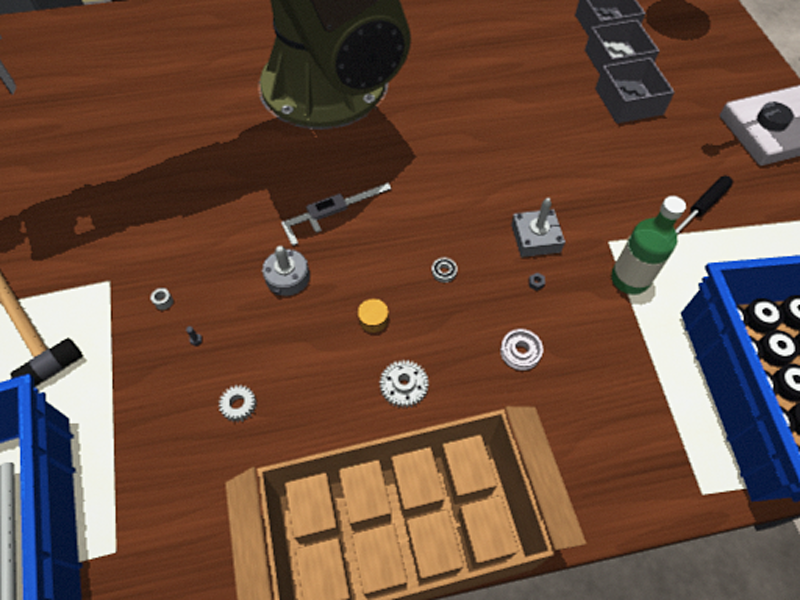

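The top view (800x600) shows the pulley at (279,221), large gear (400,212), small gear (557,227), tin (415,289), bearing (328,330), sleeve (626,358), square block (214,352) and round block (496,361). The scene view confirms these. The bolt, nut and caliper are clutter.

```bash
cat > h.py <<'E'
from cell import manip
import cv2,numpy as np
def cloud(c):
    K=c["camera_matrix"];d=c["range_z"];v,u=np.mgrid[:d.shape[0],:d.shape[1]]
    P=np.stack([(u-K[0,2])/K[0,0]*d,(v-K[1,2])/K[1,1]*d,d],-1)
    W=P@c["T"][:3,:3].T+c["T"][:3,3]; W[d==0]=np.nan; return W
def toplane(c,u,v,z):
    K=c["camera_matrix"];T=c["T"];r=T[:3,:3]@np.array([(u-K[0,2])/K[0,0],(v-K[1,2])/K[1,1],1]);return T[:3,3]+r*(z-T[2,3])/r[2]
def proj(c,p):
    T=c["T"];q=T[:3,:3].T@(np.asarray(p,float)-T[:3,3]);q=c["camera_matrix"]@q;return q[:2]/q[2]
E
python3 - <<'E'
from h import *
c=dict(np.load("top0.npz")); W=cloud(c); s=512/800
b=W[180:300,150:400,2]; print("bench z med",np.nanmedian(b))
for n,u,v,zt,w in [("pulley",279,221,18,24),("large",400,212,12,27),("small",557,227,16,22),("tin",415,289,27,22),("bearing",328,330,12,18),("sleeve",626,358,20,16),("sq",214,352,30,34),("round",496,361,30,32)]:
    uc,vc,w=u*s,v*s,w*s
    ys,xs=slice(int(vc-w),int(vc+w+1)),slice(int(uc-w),int(uc+w+1))
    P=W[ys,xs].reshape(-1,3); h=P[(P[:,2]>zt-5)&(P[:,2]<zt+5)]
    cc=cv2.minEnclosingCircle(h[:,:2].astype(np.float32))
    t=P[P[:,2]>60]
    print(n,"pix@z",toplane(c,u*s,v*s,zt).round(1),"cloud",cc[0],cc[1],"mid",((h.max(0)+h.min(0))/2).round(1),"zmed",np.median(h[:,2]).round(1),"tall",(t.mean(0).round(1),t.max(0).round(0)) if len(t) else "")
E
```

```text
bench z med 0.20061066145592577
pulley pix@z [647.5 206.4  18. ] cloud (650.3098754882812, 208.45074462890625) 30.245718002319336 mid [650.3 209.1  17.7] zmed 17.5 tall 
large pix@z [666.3  24.4  12. ] cloud (666.8240356445312, 25.65506362915039) 35.053836822509766 mid [666.9  25.6  12. ] zmed 10.5 tall 
small pix@z [ 647.5 -213.1   16. ] cloud (649.5501098632812, -212.36900329589844) 25.260604858398438 mid [ 649.7 -212.1   16. ] zmed 15.6 tall 
tin pix@z [ 5.483e+02 -1.000e-01  2.700e+01] cloud (550.9478759765625, 1.1808922290802002) 23.09377670288086 mid [551.6   1.2  26.6] zmed 27.0 tall 
bearing pix@z [485.1 128.9  12. ] cloud (486.86627197265625, 129.7042999267578) 20.109516143798828 mid [485.7 129.   11.4] zmed 11.4 tall 
sleeve pix@z [ 452.5 -315.9   20. ] cloud (453.74444580078125, -315.41485595703125) 14.26208782196045 mid [ 453.9 -315.2   18.9] zmed 19.9 tall 
sq pix@z [449.2 293.5  30. ] cloud (451.4005432128906, 296.5498352050781) 47.55286407470703 mid [451.  296.6  30.1] zmed 30.2 tall (array([451.3, 294.1,  87.6]), array([458., 302., 104.]))
round pix@z [ 444.5 -121.    30. ] cloud (445.5135192871094, -120.23540496826172) 35.77776336669922 mid [ 445.7 -120.4   30.1] zmed 30.0 tall (array([ 445.5, -118.8,   75.1]), array([ 453., -111.,   83.]))
```

```bash
python3 -m creep '0 0 0 0 0 -0.056;0 0 0 0 0 -0.056;0 0 0 0 0 -0.056;0 0 0 0 0 -0.056;0 0 0 0 0 -0.056;0 0 0 0 0 -0.056;0 0 0 0 0 -0.052' 0 20
python3 -m creep '0.9 0.8 0 0 0 0;0.9 0.8 0 0 0 0;0.9 0.8 0 0 0 0;0.9 0.8 0 0 0 0;0.9 0.8 0 0 0 0;0.9 0.8 0 0 0 0;0.9 0.8 0 0 0 0;0.9 0.8 0 0 0 0;0.9 0.8 0 0 0 0;0.9 0.8 0 0 0 0;0.9 0.8 0 0 0 0;0.9 0.8 0 0 0 0;0.9 0.8 0 0 0 0;0.9 0.8 0 0 0 0;0.9 0.7 0 0 0 0;0 0 0 0 0 0'
python3 - <<'E'
from h import *
s=manip.read_state();print(s['joints'].round(3),s['eef_pos'].round(1),s['eef_rot'].round(4),s['clock'])
c=manip.camera("wrist");np.savez("w0.npz",**c);im=c["color"][:,:,::-1].copy()
print(c["T"].round(3),c["camera_matrix"][0])
cv2.imwrite("pics/w0.png",cv2.resize(im,(800,600)))
t=dict(np.load("top0.npz"));W=cloud(t);P=W[140:200,35:110].reshape(-1,3);P=P[(P[:,2]>100)];print("bottle",P.mean(0),P.min(0),P.max(0))
E
```

```text
clock: 0.98
eef_pos: [189.5, -516.1, 165.8]
eef_rot: [-3.141, -0.001, 1.576]
wrist_force: [0.9, 0.5, 0.0]
finger_gap: 94.2
finger_force: 0.0
clock: 2.98
eef_pos: [666.1, 26.1, 164.7]
eef_rot: [-3.14, -0.0, 1.574]
wrist_force: [0.3, -1.0, -1.1]
finger_gap: 93.8
finger_force: 0.0
[-0.016  0.57   1.143  0.     1.431 -0.019] [666.1  26.1 164.7] [-3.1400e+00 -3.0000e-04  1.5737e+00] 2.975
[[ 1.00000e+00  3.00000e-03 -2.00000e-03  6.65803e+02]
 [ 2.00000e-03 -9.68000e-01 -2.52000e-01  9.84740e+01]
 [-2.00000e-03  2.52000e-01 -9.68000e-01  3.84698e+02]
 [ 0.00000e+00  0.00000e+00  0.00000e+00  1.00000e+00]] [283.69778621   0.         261.75097673]
bottle [557.591249   412.4914399  143.97338277] [528.21769244 390.08155779 100.04153772] [625.61570995 478.57881481 194.77228814]
```

View pics/w0.png

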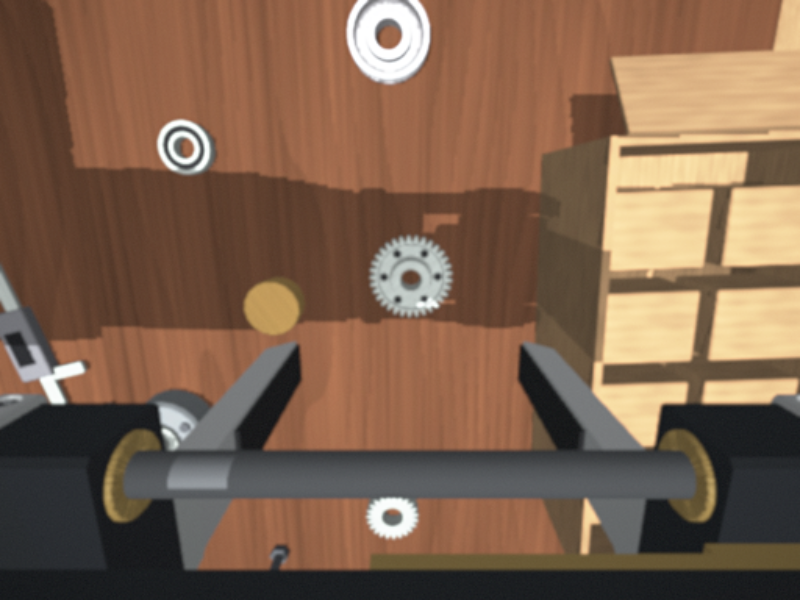

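The wrist view shows the gear at (411,277) between and ahead of the fingers, with the box wall from about x=545 rightward. I'll check the gear position and the box clearance.

```bash
python3 - <<'E'
from h import *
for n in("w0","top0"):
    c=dict(np.load(n+".npz"));W=cloud(c).reshape(-1,3)
    m=(np.hypot(W[:,0]-667,W[:,1]-26)<50)
    for lo,hi in((6,40),(20,30)):
        h=W[m&(W[:,2]>lo)&(W[:,2]<hi)];cc=cv2.minEnclosingCircle(h[:,:2].astype(np.float32));print(n,lo,len(h),np.round(cc[0],1),round(cc[1],1),((h.min(0)+h.max(0))/2).round(1))
    b=W[(abs(W[:,1]-26)<60)&(W[:,0]>720)&(W[:,0]<900)&(W[:,2]>30)];print("box",b.min(0) if len(b) else 0,b.max(0)if len(b) else 0, np.percentile(b[:,0],[1,5,20]))
E
```

```text
w0 6 1830 [665.9  24.9] 35.2 [665.9  24.8  16.9]
w0 20 374 [665.9  25.2] 16.5 [666.2  25.6  23.9]
box [720.00304291 -33.98849839  30.12169525] [899.99802505  85.97793126 332.25708194] [720.28633973 721.5833562  735.04231738]
top0 6 585 [666.8  25.7] 35.1 [666.9  25.6  17.1]
top0 20 111 [667.4  25.4] 16.5 [666.6  25.7  24.1]
box [775.26492332 -33.99079016  30.17954168] [899.95363742  85.93193895 133.1950567 ] [775.93728919 776.90324815 779.28593861]
```

```bash
python3 -m creep '-0.02 0 0.9 0 0 0;0 0 0.9 0 0 0;0 0 0.9 0 0 0;0 0 0.6 0 0 0;0 0 0.3 0 0 0;0 0 0.14 0 0 0;0 0 0 0 0 0' 0 20
python3 -m creep '0 0 0 0 0 0;0 0 0 0 0 0;0 0 0 0 0 0;0 0 0 0 0 0;0 0 0 0 0 0;0 0 0 0 0 0' 1 35
```

```text
clock: 3.9
eef_pos: [665.7, 22.6, 17.1]
eef_rot: [3.141, 0.0, 1.57]
wrist_force: [0.4, 0.6, 0.1]
finger_gap: 94.2
finger_force: 0.0
clock: 4.65
eef_pos: [665.5, 22.9, 16.5]
eef_rot: [-3.142, -0.0, 1.571]
wrist_force: [0.2, -0.2, -0.1]
finger_gap: 37.8
finger_force: 0.0
```

```bash
python3 -m creep '0.06 0 0.05 0 0 0;0 0 0 0 0 0;0 0 0 0 0 0' 0.5
python3 -m creep '0 0 0 0 0 0;0 0 0 0 0 0;0 0 0 0 0 0' 1 35
```

```text
clock: 5.03
eef_pos: [665.5, 25.3, 14.5]
eef_rot: [-3.142, 0.0, 1.571]
wrist_force: [-0.4, 0.2, 0.5]
finger_gap: 47.0
finger_force: 0.0
clock: 5.4
eef_pos: [665.6, 25.2, 14.6]
eef_rot: [3.141, -0.0, 1.571]
wrist_force: [0.2, -0.6, 0.4]
finger_gap: 20.6
finger_force: 0.0
```

```bash
python3 - <<'E'
from h import *
c=manip.camera("wrist");s=manip.read_state();print(s['finger_gap'],s['finger_force'])
cv2.imwrite("pics/w1.png",cv2.resize(c["color"][:,:,::-1],(800,600)))
E
```

```text
16.25419803047065 0.0
```

View pics/w1.png

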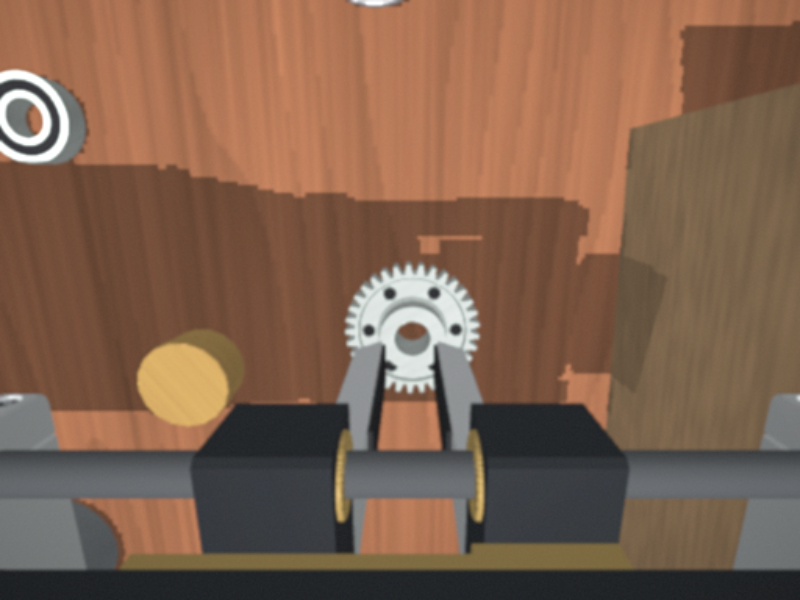

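The fingers look closed above and slightly to the near side of the gear centre, with the hub ungripped. I'll measure the finger-tip depth.

```bash
python3 - <<'E'
from h import *
c=manip.camera("wrist");W=cloud(c);s=manip.read_state();print(s['eef_pos'],s['eef_rot'],s['finger_gap'])
for u in(368,372,445,452):
  print(u,[(v,W[int(v*.64),int(u*.64)].round(0).tolist()) for v in range(335,400,10)])
print("gear ctr pix hub", W[int(330*.64):int(345*.64),int(385*.64):int(440*.64)].reshape(-1,3).round(0)[::25])
m=W.reshape(-1,3);m=m[np.hypot(m[:,0]-666,m[:,1]-25)<45];h=m[(m[:,2]>8)&(m[:,2]<15)];print((h.min(0)+h.max(0))/2,h.min(0),h.max(0),len(h))
E
```

```text
[665.57104816  25.23466225  14.56744041] [3.14154438e+00 1.54484508e-05 1.57073695e+00] 12.391368255708173
368 [(335, [643.0, 22.0, 11.0]), (345, [643.0, 17.0, 11.0]), (355, [649.0, 34.0, 72.0]), (365, [649.0, 34.0, 81.0]), (375, [650.0, 34.0, 91.0]), (385, [651.0, 34.0, 99.0]), (395, [652.0, 34.0, 106.0])]
372 [(335, [645.0, 22.0, 11.0]), (345, [645.0, 17.0, 12.0]), (355, [650.0, 34.0, 72.0]), (365, [651.0, 34.0, 82.0]), (375, [652.0, 35.0, 92.0]), (385, [653.0, 35.0, 100.0]), (395, [653.0, 34.0, 106.0])]
445 [(335, [682.0, 27.0, 26.0]), (345, [679.0, 34.0, 60.0]), (355, [679.0, 34.0, 72.0]), (365, [678.0, 34.0, 81.0]), (375, [677.0, 34.0, 91.0]), (385, [677.0, 34.0, 99.0]), (395, [676.0, 35.0, 106.0])]
452 [(335, [688.0, 22.0, 11.0]), (345, [688.0, 17.0, 12.0]), (355, [682.0, 34.0, 71.0]), (365, [681.0, 34.0, 81.0]), (375, [680.0, 34.0, 92.0]), (385, [679.0, 34.0, 99.0]), (395, [679.0, 34.0, 105.0])]
gear ctr pix hub [[653.  29.  25.]
 [673.  22.   2.]
 [664.  21.   2.]
 [657.  28.  26.]
 [676.  28.  26.]
 [669.  19.   2.]
 [660.  19.   4.]
 [653.  26.  26.]
 [673.  19.   7.]
 [664.  16.   2.]
 [657.  24.  26.]
 [676.  24.  26.]
 [669.  16.   8.]]
[666.18376058  25.15245523  11.52332416] [631.43521321  -9.78582126   8.04676041] [700.93230796  60.09073171  14.9998879 ] 2877
```

```bash
python3 -m creep '0 0 0 0 0 0;0 0 0 0 0 0;0 0 0 0 0 0' 0.45
python3 - <<'E'
from h import *
c=manip.camera("wrist");W=cloud(c);s=manip.read_state();print(s['eef_pos'],s['finger_gap'],c["T"][:3,3])
R=W[190:262,190:340].reshape(-1,3);F=R[(R[:,2]>32)&(R[:,1]>10)&(R[:,1]<45)]
print(len(F),"min z",np.sort(F[:,2])[:12].round(1))
for sgn in(-1,1):
    f=F[(sgn*(F[:,0]-665.6)>5)&(F[:,2]<75)];print(f.min(0).round(1),f.max(0).round(1))
E
```

```text
clock: 5.88
eef_pos: [665.5, 25.3, 14.6]
eef_rot: [3.142, -0.0, 1.571]
wrist_force: [-0.5, -0.1, 0.3]
finger_gap: 39.1
finger_force: 0.0
[665.54194876  25.28209647  14.54357219] 42.81269465958152 [665.09537409  97.68883461 234.49858069]
2346 min z [54.8 54.9 55.4 55.5 55.5 55.7 55.9 55.9 56.1 56.1 56.2 56.2]
[633.4  16.4  55.4] [645.5  34.9  74.9]
[684.1  17.   54.8] [696.1  34.9  75. ]
```

The camera shows the finger tips 40 mm above the reported TCP height. I'll go down part of the way and check that again.

```bash
python3 -m creep '0 0 0.25 0 0 0;0 0 0.25 0 0 0;0 0 0.15 0 0 0;0 0 0 0 0 0'
cat > tip.py <<'E'
from h import *
c=manip.camera("wrist");W=cloud(c);s=manip.read_state();e=s['eef_pos'];print(e.round(1),round(s['finger_gap'],1),s['wrist_force'].round(1),round(s['finger_force'],1))
R=W[190:262,100:420].reshape(-1,3);F=R[(R[:,2]>e[2]+32)&(R[:,2]<e[2]+55)&(abs(R[:,1]-e[1])<11)]
print("tip z",np.sort(F[:,2])[:8].round(1),F.min(0).round(1),F.max(0).round(1))
E
python3 tip.py
```

```text
clock: 6.42
eef_pos: [665.2, 25.3, -12.3]
eef_rot: [-3.14, -0.0, 1.571]
wrist_force: [-0.3, -0.3, -0.2]
finger_gap: 51.2
finger_force: 0.0
[665.5  25.2 -11.7] 52.0 [0.2 0.4 0. ] 0.0
tip z [20.4 20.4 20.5 20.5 20.6 20.6 20.6 20.6] [551.4  14.2  20.4] [702.1  36.2  43.3]
```

```bash
python3 -m creep '0 0 0.15 0 0 0;0 0 0.1 0 0 0;0 0 0.08 0 0 0;0 0 0 0 0 0'
python3 -m creep '0 0 0 0 0 0;0 0 0 0 0 0;0 0 0 0 0 0;0 0 0 0 0 0' 1 35
```

```text
clock: 6.98
eef_pos: [665.4, 25.3, -25.0]
eef_rot: [-3.141, 0.0, 1.571]
wrist_force: [1.3, 0.3, 0.0]
finger_gap: 51.9
finger_force: 0.0
clock: 7.48
eef_pos: [665.8, 25.3, -24.5]
eef_rot: [3.141, -0.0, 1.571]
wrist_force: [2.3, -0.6, 0.8]
finger_gap: 31.5
finger_force: 35.0
```

```bash
python3 - <<'E'
from h import *
c=manip.camera("wrist");s=manip.read_state();print(s['eef_pos'],s['finger_gap'],s['finger_force'],s['wrist_force'])
cv2.imwrite("pics/w2.png",cv2.resize(c["color"][160:352,120:376,::-1],(800,600)))
E
```

```text
[665.75514148  25.27662937 -24.45969975] 31.90237295991411 35.00025828368962 [1.17824313 0.24275844 0.54833489]
```

View pics/w2.png

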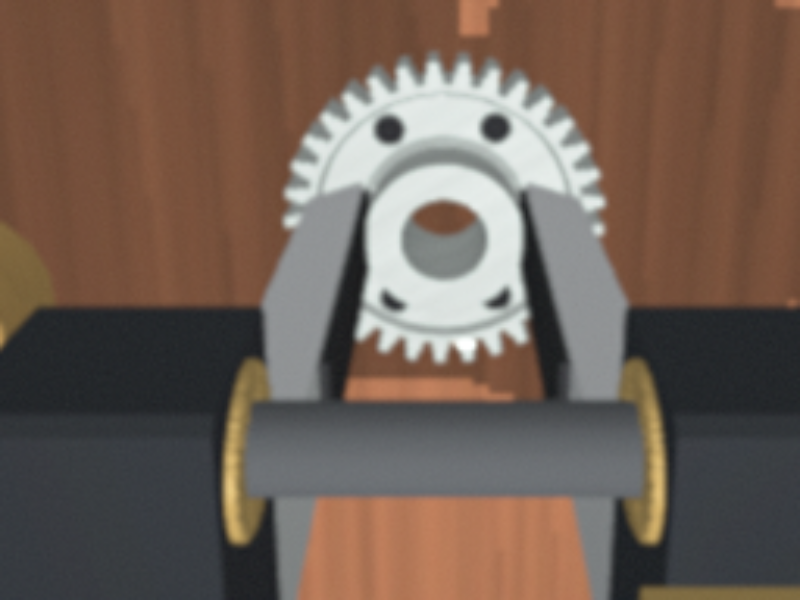

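The gear is gripped: its hub is centred between the pads at (443,235) in the crop. I'll lift it and stop short of the square block to look at the shaft.

```bash
python3 -m creep '0 0 0 0 0 0;0 0 -0.2 0 0 0;0 0 -0.5 0 0 0;0 0 -0.8 0 0 0;0 0 -0.8 0 0 0;0 0 -0.6 0 0 0;0 0 -0.1 0 0 0;0.3 -0.35 0 0 0 0;0.6 -0.75 0 0 0 0;0.6 -0.75 0 0 0 0;0.6 -0.75 0 0 0 0;0.6 -0.75 0 0 0 0;0.6 -0.75 0 0 0 0;0.6 -0.75 0 0 0 0;0.35 -0.4 0 0 0 0;0.1 -0.13 0 0 0 0;0 0 0 0 0 0;0 0 0 0 0 0' 1 50
cat > shaft.py <<'E'
import sys
from h import *
x0,y0,zt=map(float,sys.argv[1:4])
s=manip.read_state();print(s['eef_pos'].round(1),s['eef_rot'].round(4),s['finger_gap'].__round__(1),s['wrist_force'].round(1),s['clock'])
for n in("wrist","top"):
    c=manip.camera(n);np.savez(f"{n}_s.npz",**c);W=cloud(c).reshape(-1,3);W=W[np.hypot(W[:,0]-x0,W[:,1]-y0)<48]
    b=W[(W[:,2]>27)&(W[:,2]<33)]
    print(n,"block",((b.min(0)+b.max(0))/2).round(1),np.round(cv2.minEnclosingCircle(b[:,:2].astype(np.float32)),1) if 0 else [np.round(q,1) for q in cv2.minEnclosingCircle(b[:,:2].astype(np.float32))])
    for lo,hi in((zt-4,zt+3),(zt-25,zt-10),(33,38)):
        t=W[(W[:,2]>lo)&(W[:,2]<hi)]
        if len(t):print("  z",lo,hi,len(t),t.mean(0).round(1),t.min(0).round(1),t.max(0).round(1))
E
python3 shaft.py 451 296 102; python3 - <<'E'
import numpy as np,cv2
c=np.load("wrist_s.npz");cv2.imwrite("pics/w3.png",cv2.resize(c["color"][:,:,::-1],(800,600)))
E
```

```text
clock: 9.78
eef_pos: [451.0, 198.7, 95.2]
eef_rot: [-3.142, 0.0, 1.57]
wrist_force: [0.2, 0.9, -4.1]
finger_gap: 31.6
finger_force: 50.0
[451.  198.7  95.2] [-3.1416e+00  1.0000e-04  1.5699e+00] 31.6 [ 0.2  0.9 -4.1] 9.775
wrist block [449.9 296.8  30.7] [array([450.3, 296.5]), np.float64(47.5)]
  z 98.0 105.0 164 [449.9 296.6 101.2] [444.2 291.2  98. ] [455.  301.9 104.7]
  z 77.0 92.0 25 [449.9 291.2  84.9] [443.7 289.9  77.4] [456.7 294.9  91.8]
  z 33 38 955 [450.3 296.1  35.4] [417.  264.3  33. ] [483.1 329.9  38. ]Traceback (most recent call last):
  File "shaft.py", line 8, in <module>
    print(n,"block",((b.min(0)+b.max(0))/2).round(1),np.round(cv2.minEnclosingCircle(b[:,:2].astype(np.float32)),1) if 0 else [np.round(q,1) for q in cv2.minEnclosingCircle(b[:,:2].astype(np.float32))])
                      ~~~~~^^^
    return umr_minimum(a, axis, None, out, keepdims, initial, where)
ValueError: zero-size array to reduction operation minimum which has no identity
```

View pics/w3.png

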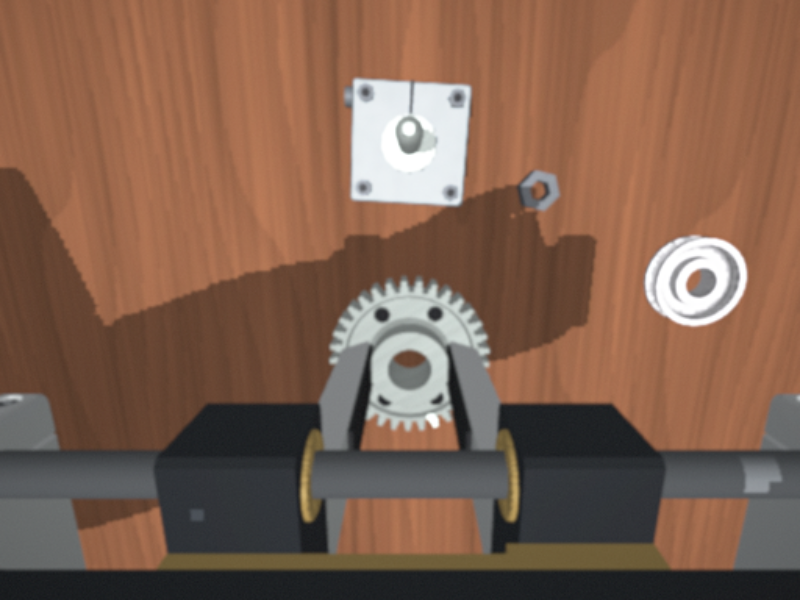

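The wrist view shows the square block with its shaft tip near (408,132), at world (449.9,296.6). The gear is held level.

```bash
python3 -m creep '0.3 -0.033 0 0 0 0;0.6 0 0 0 0 0;0.6 0 0 0 0 0;0.5 0 0 0 0 0;0.3 0 0 0 0 0;0.147 0 0 0 0 0;0 0 0 0 0 0;0 0 0 0 0 0'
```

```text
clock: 10.88
eef_pos: [449.1, 296.7, 95.4]
eef_rot: [3.142, 0.0, 1.57]
wrist_force: [0.2, -0.1, -3.8]
finger_gap: 31.6
finger_force: 50.0
```

```bash
python3 -m creep '0 0.015 0.15 0 0 0;0 0 0.2 0 0 0;0 0 0.2 0 0 0;0 0 0.15 0 0 0;0 0 0.1 0 0 0;0 0 0 0 0 0;0 0 0 0 0 0'
```

```text
clock: 11.75
eef_pos: [449.8, 297.3, 63.6]
eef_rot: [3.141, -0.0, 1.571]
wrist_force: [-0.7, 0.1, -4.2]
finger_gap: 31.5
finger_force: 50.0
```

```bash
python3 -m creep '-0.015 0 0.2 0 0 0;0 0 0.3 0 0 0;0 0 0.3 0 0 0;0 0 0.2 0 0 0;0 0 0.15 0 0 0;0 0 0.07 0 0 0;0 0 0 0 0 0;0 0 0 0 0 0'
```

```text
clock: 12.75
eef_pos: [449.8, 296.6, 14.9]
eef_rot: [3.141, -0.0, 1.571]
wrist_force: [0.4, 0.8, -2.8]
finger_gap: 31.5
finger_force: 50.0
```

Expected seating is at about 10.5. I'll creep down the rest of the way.

```bash
python3 -m creep '0 0 0.04 0 0 0;0 0 0.03 0 0 0;0 0 0.02 0 0 0;0 0 0 0 0 0;0 0 0 0 0 0'; python3 -m creep '0 0 0.02 0 0 0;0 0 0 0 0 0;0 0 0 0 0 0'
```

```text
clock: 13.38
eef_pos: [449.7, 296.6, 11.0]
eef_rot: [3.142, -0.0, 1.571]
wrist_force: [0.1, -0.7, -2.6]
finger_gap: 31.5
finger_force: 50.0
clock: 13.75
eef_pos: [449.7, 296.6, 10.5]
eef_rot: [3.141, -0.0, 1.571]
wrist_force: [-2.2, -1.6, 3.9]
finger_gap: 31.4
finger_force: 50.0
```

Seated, with contact force. I'll release, lift and go to the sleeve.

```bash
python3 -m creep '0 0 0 0 0 0;0 0 0 0 0 0;0 0 0 0 0 0;0 0 -0.2 0 0 0;0 0 -0.5 0 0 0;0 0 -0.6 0 0 0;0 0 -0.5 0 0 0;0 0 -0.2 0 0 0' 0.35
python3 -m creep '-0.4 0 0 0 0 0;-0.9 0 0 0 0 0;-1 0 0 0 0 0;-1 0 0 0 0 0;-1 0 0 0 0 0;-1 0 0 0 0 0;-1 0 0 0 0 0;-1 0 0 0 0 0;-1 0 0 0 0 0;-1 0 0 0 0 0;-1 0 0 0 0 0;-1 0 0 0 0 0;-1 0 0 0 0 0;-1 0 0 0 0 0;-1 0 0 0 0 0;-0.65 0.05 0 0 0 0;-0.3 0.02 0 0 0 0;0 0 0 0 0 0;0 0 0 0 0 0'
cat > obj.py <<'E'
import sys
from h import *
x0,y0,r,lo,hi=map(float,sys.argv[1:6])
s=manip.read_state();print(s['eef_pos'].round(1),s['eef_rot'].round(4),round(s['finger_gap'],1),s['clock'])
for n in("wrist","top"):
    c=manip.camera(n);np.savez(f"{n}_o.npz",**c);W=cloud(c).reshape(-1,3)
    t=W[(np.hypot(W[:,0]-x0,W[:,1]-y0)<r)&(W[:,2]>lo)&(W[:,2]<hi)]
    if len(t):cc=cv2.minEnclosingCircle(t[:,:2].astype(np.float32));print(n,len(t),np.round(cc[0],1),round(cc[1],1),"mid",((t.min(0)+t.max(0))/2).round(1),"mean",t.mean(0).round(1))
E
python3 obj.py 453 -315 22 16 25
```

```text
clock: 14.75
eef_pos: [450.1, 296.8, 91.6]
eef_rot: [3.14, -0.001, 1.571]
wrist_force: [1.0, -0.0, 0.1]
finger_gap: 60.9
finger_force: 0.0
clock: 17.12
eef_pos: [452.2, -312.6, 90.0]
eef_rot: [-3.141, -0.0, 1.571]
wrist_force: [-0.6, 0.3, -0.2]
finger_gap: 61.4
finger_force: 0.0
[ 452.2 -312.6   90. ] [-3.1412e+00 -4.0000e-04  1.5713e+00] 61.4 17.125
wrist 355 [ 452.8 -316.5] 14.3 mid [ 452.9 -316.3   19.6] mean [ 452.8 -315.7   20.9]
top 72 [ 454.  -315.2] 14.1 mid [ 453.9 -315.6   19.7] mean [ 453.6 -315.2   19.9]
```

```bash
python3 -m creep '-0.085 0.01 0.4 0 0 0;0 0 0.8 0 0 0;0 0 0.8 0 0 0;0 0 0.6 0 0 0;0 0 0.3 0 0 0;0 0 0.1 0 0 0;0 0 0 0 0 0;0 0 0 0 0 0'
```

```text
clock: 18.23
eef_pos: [453.2, -317.2, -29.1]
eef_rot: [3.141, 0.001, 1.571]
wrist_force: [-0.5, -0.0, 0.5]
finger_gap: 61.3
finger_force: 0.0
```

```bash
python3 -m creep '0.03 0 0.07 0 0 0;0 0 0 0 0 0;0 0 0 0 0 0'; python3 -m creep '0 0 0 0 0 0;0 0 0 0 0 0;0 0 0 0 0 0;0 0 0 0 0 0;0 0 0 0 0 0' 1 40
```

```text
clock: 18.6
eef_pos: [452.8, -315.6, -32.6]
eef_rot: [3.142, 0.0, 1.571]
wrist_force: [0.3, 0.4, 0.1]
finger_gap: 60.9
finger_force: 0.0
clock: 19.23
eef_pos: [452.8, -315.6, -32.7]
eef_rot: [-3.142, -0.0, 1.571]
wrist_force: [0.3, 0.2, 0.5]
finger_gap: 26.6
finger_force: 40.0
```

```bash
python3 -m creep '0 0 -0.2 0 0 0;0 0 -0.6 0 0 0;0 0 -0.8 0 0 0;0 0 -0.8 0 0 0;0 0 -0.45 0 0 0;0 0 -0.15 0 0 0'
python3 -m creep '0.4 0 0 0 0 0;0.9 0 0 0 0 0;1 0 0 0 0 0;1 0 0 0 0 0;1 0 0 0 0 0;1 0 0 0 0 0;1 0 0 0 0 0;1 0 0 0 0 0;1 0 0 0 0 0;1 0 0 0 0 0;1 0 0 0 0 0;1 0 0 0 0 0;1 0 0 0 0 0;1 0 0 0 0 0;1 0 0 0 0 0;0.65 -0.06 0 0 0 0;0.3 -0.015 0 0 0 0;0 0 0 0 0 0;0 0 0 0 0 0'
```

```text
clock: 19.98
eef_pos: [453.0, -315.8, 88.1]
eef_rot: [3.141, 0.001, 1.571]
wrist_force: [0.5, -0.6, -0.7]
finger_gap: 26.3
finger_force: 40.0
clock: 22.35
eef_pos: [449.7, 293.6, 87.1]
eef_rot: [-3.141, 0.0, 1.57]
wrist_force: [-0.3, -0.2, -0.0]
finger_gap: 26.8
finger_force: 40.0
```

```bash
python3 -m creep '0.085 0 0 0 0 0;0 0 0 0 0 0;0 0 0.15 0 0 0;0 0 0.2 0 0 0;0 0 0.2 0 0 0;0 0 0.1 0 0 0;0 0 0 0 0 0;0 0 0 0 0 0'
```

```text
clock: 23.35
eef_pos: [450.0, 297.8, 61.5]
eef_rot: [3.141, -0.0, 1.571]
wrist_force: [-0.0, -0.2, -0.7]
finger_gap: 26.7
finger_force: 40.0
```

```bash
python3 -m creep '-0.02 -0.005 0.15 0 0 0;0 0 0.25 0 0 0;0 0 0.25 0 0 0;0 0 0.1 0 0 0;0 0 0.03 0 0 0;0 0 0 0 0 0;0 0 0 0 0 0'
```

```text
clock: 24.22
eef_pos: [449.8, 297.1, 30.4]
eef_rot: [3.141, -0.0, 1.571]
wrist_force: [-0.4, -0.9, 0.1]
finger_gap: 26.2
finger_force: 40.0
```

```bash
python3 -m creep '0 0 0.03 0 0 0;0 0 0.03 0 0 0;0 0 0.02 0 0 0;0 0 0 0 0 0;0 0 0 0 0 0'; python3 -m creep '0 0 0.02 0 0 0;0 0 0 0 0 0;0 0 0 0 0 0'
```

```text
clock: 24.85
eef_pos: [449.7, 297.0, 27.0]
eef_rot: [3.142, -0.0, 1.571]
wrist_force: [-0.1, 0.5, -0.5]
finger_gap: 26.8
finger_force: 40.0
clock: 25.22
eef_pos: [449.7, 297.0, 26.3]
eef_rot: [3.141, -0.0, 1.571]
wrist_force: [-0.6, 0.2, 3.2]
finger_gap: 26.4
finger_force: 40.0
```

```bash
python3 -m creep '0 0 0 0 0 0;0 0 0 0 0 0;0 0 0 0 0 0;0 0 -0.2 0 0 0;0 0 -0.5 0 0 0;0 0 -0.5 0 0 0;0 0 -0.3 0 0 0;0 0 -0.1 0 0 0;-0.4 0.1 0 0 0 0;-0.8 0.2 0 0 0 0;-0.9 0.2 0 0 0 0;-0.9 0.2 0 0 0 0;-0.7 0.15 0 0 0 0;-0.4 0.06 0 0 0 0;-0.1 0 0 0 0 0;0 0 0 0 0 0;0 0 0 0 0 0' 0.35
python3 obj.py 486 129.5 28 8 16; python3 - <<'E'
import numpy as np
from h import *
W=cloud(dict(np.load("top_o.npz"))).reshape(-1,3)
for lo,hi in((43,50),(75,83)):
  t=W[(np.hypot(W[:,0]-450.5,W[:,1]-296)<42)&(W[:,2]>lo)&(W[:,2]<hi)];print(lo,len(t),t.mean(0),(t.min(0)+t.max(0))/2)
E
```

```text
clock: 27.35
eef_pos: [485.9, 129.6, 90.1]
eef_rot: [-3.142, -0.0, 1.572]
wrist_force: [-0.1, -0.1, 0.4]
finger_gap: 60.7
finger_force: 0.0
[485.9 129.6  90.1] [-3.1415 -0.      1.5717] 60.7 27.35
wrist 877 [485.4 129.5] 20.0 mid [485.5 129.5  11.8] mean [485.3 129.9  12.9]
43 136 [450.14845974 317.96115359  45.67514636] [449.87266106 318.50772295  46.3236695 ]
75 33 [449.26384945 302.55140681  78.97496788] [450.76332613 302.5108918   79.01800251]
```

```bash
python3 -m creep '0 0 0.4 0 0 0;0 0 0.8 0 0 0;0 0 0.8 0 0 0;0 0 0.6 0 0 0;0 0 0.3 0 0 0;0 0 0.12 0 0 0;0 0 0 0 0 0;0 0 0 0 0 0'
```

```text
clock: 28.45
eef_pos: [486.5, 129.0, -30.0]
eef_rot: [3.14, -0.0, 1.571]
wrist_force: [-0.1, -0.5, -0.6]
finger_gap: 61.0
finger_force: 0.0
```

```bash
python3 -m creep '0.01 -0.02 0.1 0 0 0;0 0 0.02 0 0 0;0 0 0 0 0 0'; python3 -m creep '0 0 0 0 0 0;0 0 0 0 0 0;0 0 0 0 0 0;0 0 0 0 0 0' 1 40
```

```text
clock: 28.82
eef_pos: [485.2, 129.4, -35.5]
eef_rot: [-3.142, -0.0, 1.571]
wrist_force: [-0.0, -0.6, -0.1]
finger_gap: 60.8
finger_force: 0.0
clock: 29.32
eef_pos: [485.3, 129.3, -35.4]
eef_rot: [3.141, -0.0, 1.571]
wrist_force: [0.6, -0.2, 0.3]
finger_gap: 38.6
finger_force: 40.0
```

```bash
python3 -m creep '0 0 -0.2 0 0 0;0 0 -0.6 0 0 0;0 0 -0.8 0 0 0;0 0 -0.8 0 0 0;0 0 -0.5 0 0 0;0 0 -0.15 0 0 0;0.4 -0.1 0 0 0 0;0.8 -0.2 0 0 0 0;0.9 -0.2 0 0 0 0;0.9 -0.2 0 0 0 0;0.7 -0.15 0 0 0 0;0.39 -0.04 0 0 0 0;0.1 0 0 0 0 0;0 0 0 0 0 0;0 0 0 0 0 0'
```

```text
clock: 31.2
eef_pos: [449.9, 296.3, 86.5]
eef_rot: [-3.142, 0.0, 1.57]
wrist_force: [0.9, -0.1, 0.3]
finger_gap: 38.2
finger_force: 40.0
```

```bash
python3 -m creep '0.01 0 0.15 0 0 0;0 0 0.2 0 0 0;0 0 0.2 0 0 0;0 0 0.12 0 0 0;0 0 0.03 0 0 0;0 0 0 0 0 0;0 0 0 0 0 0'
```

```text
clock: 32.08
eef_pos: [449.8, 297.4, 58.8]
eef_rot: [3.141, -0.0, 1.571]
wrist_force: [0.5, 0.3, -0.5]
finger_gap: 38.5
finger_force: 40.0
```

```bash
python3 -m creep '-0.015 0 0.1 0 0 0;0 0 0.1 0 0 0;0 0 0.06 0 0 0;0 0 0.04 0 0 0;0 0 0.03 0 0 0;0 0 0 0 0 0;0 0 0 0 0 0';python3 -m creep '0 0 0.02 0 0 0;0 0 0.015 0 0 0;0 0 0 0 0 0;0 0 0 0 0 0'
```

```text
clock: 32.95
eef_pos: [449.7, 296.8, 45.4]
eef_rot: [3.141, -0.0, 1.571]
wrist_force: [-0.1, -0.2, -0.8]
finger_gap: 38.2
finger_force: 40.0
clock: 33.45
eef_pos: [449.7, 296.7, 44.0]
eef_rot: [-3.142, 0.0, 1.571]
wrist_force: [-0.0, 0.4, -1.1]
finger_gap: 38.2
finger_force: 40.0
```

```bash
python3 -m creep '0 0 0.015 0 0 0;0 0 0 0 0 0;0 0 0 0 0 0';python3 -m creep '0 0 0.01 0 0 0;0 0 0 0 0 0;0 0 0 0 0 0'
```

```text
clock: 33.83
eef_pos: [449.7, 296.8, 43.6]
eef_rot: [3.141, -0.0, 1.571]
wrist_force: [-1.8, -0.1, 3.3]
finger_gap: 38.2
finger_force: 40.0
clock: 34.2
eef_pos: [449.8, 296.9, 43.5]
eef_rot: [3.141, -0.0, 1.571]
wrist_force: [-3.4, -1.5, 7.1]
finger_gap: 38.2
finger_force: 40.0
```

Seated. I'll release and go to the small gear.

```bash
python3 -m creep '0 0 0 0 0 0;0 0 0 0 0 0;0 0 0 0 0 0;0 0 -0.2 0 0 0;0 0 -0.5 0 0 0;0 0 -0.4 0 0 0;0 0 -0.2 0 0 0' 0.3
python3 -m creep '-0.4 0.15 0 0 0 0;-0.8 0.3 0 0 0 0;-0.9 0.35 0 0 0 0;-0.9 0.35 0 0 0 0;-0.9 0.35 0 0 0 0;-0.9 0.35 0 0 0 0;-0.9 0.35 0 0 0 0;-0.9 0.35 0 0 0 0;-0.9 0.35 0 0 0 0;-0.9 0.35 0 0 0 0;-0.9 0.35 0 0 0 0;-0.9 0.4 0 0 0 0;-0.9 0.4 0 0 0 0;-0.9 0.4 0 0 0 0;-0.4 0.15 0 0 0 0;-0.2 0.05 0 0 0 0;0 0 0 0 0 0;0 0 0 0 0 0'
python3 obj.py 649.5 -212.3 35 11 21;  python3 - <<'E'
from h import *
c=np.load("wrist_o.npz");a=c["color"];t=np.load("top_o.npz")["color"][190:260,90:200]
cv2.imwrite("pics/w4.png",np.hstack([cv2.resize(a,(440,330)),cv2.resize(t,(360,330))])[:,:,::-1])
E
```

```text
clock: 35.08
eef_pos: [450.0, 296.9, 96.2]
eef_rot: [3.14, -0.001, 1.571]
wrist_force: [-1.0, 0.6, -0.3]
finger_gap: 66.0
finger_force: 0.0
clock: 37.33
eef_pos: [649.4, -206.7, 94.9]
eef_rot: [-3.141, -0.0, 1.571]
wrist_force: [0.5, -0.5, -0.1]
finger_gap: 65.8
finger_force: 0.0
[ 649.4 -206.7   94.9] [-3.1414e+00 -2.0000e-04  1.5713e+00] 65.8 37.325
wrist 1161 [ 648.8 -213.3] 25.1 mid [ 648.6 -212.9   15.2] mean [ 648.7 -212.4   17. ]
top 191 [ 650.  -212.4] 24.9 mid [ 649.7 -207.9   15.8] mean [ 651.4 -207.1   15.9]
```

View pics/w4.png

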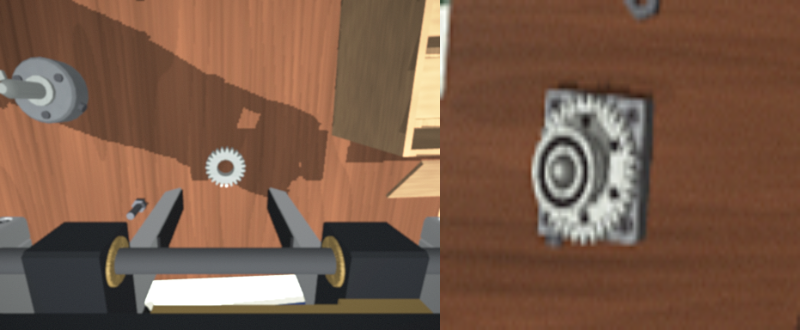

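The left panel shows the small gear at (225,168) ahead of the fingers. The right panel shows gear, sleeve and bearing stacked on the square block.

```bash
python3 -m creep '-0.155 -0.017 0.4 0 0 0;0 0 0.8 0 0 0;0 0 0.8 0 0 0;0 0 0.6 0 0 0;0 0 0.3 0 0 0;0 0 0.2 0 0 0;0 0 0 0 0 0;0 0 0 0 0 0'
```

```text
clock: 38.42
eef_pos: [649.4, -213.6, -28.2]
eef_rot: [3.14, 0.0, 1.571]
wrist_force: [-0.7, 0.1, 0.6]
finger_gap: 65.4
finger_force: 0.0
```

```bash
python3 -m creep '0.01 -0.01 0.1 0 0 0;0 0 0.02 0 0 0;0 0 0 0 0 0;0 0 0 0 0 0'; python3 -m creep '0 0 0 0 0 0;0 0 0 0 0 0;0 0 0 0 0 0;0 0 0 0 0 0' 1 40
```

```text
clock: 38.92
eef_pos: [648.6, -213.1, -33.7]
eef_rot: [3.141, 0.0, 1.571]
wrist_force: [0.3, 0.8, -0.8]
finger_gap: 66.0
finger_force: 0.0
clock: 39.42
eef_pos: [648.6, -213.1, -33.8]
eef_rot: [3.141, 0.0, 1.571]
wrist_force: [0.9, -0.7, 0.3]
finger_gap: 48.5
finger_force: 40.0
```

```bash
python3 -m creep '0 0 -0.2 0 0 0;0 0 -0.6 0 0 0;0 0 -0.8 0 0 0;0 0 -0.7 0 0 0;0 0 -0.35 0 0 0;0 0 -0.1 0 0 0;0 -0.4 0 0 0 0;0 -0.8 0 0 0 0;0 -0.9 0 0 0 0;0 -0.9 0 0 0 0;0 -0.9 0 0 0 0;0 -0.7 0 0 0 0;0 -0.4 0 0 0 0;0 -0.1 0 0 0 0;0 0 0 0 0 0;0 0 0 0 0 0'
python3 shaft.py 445 -120 80 2>/dev/null
```

```text
clock: 41.42
eef_pos: [444.9, -213.0, 75.9]
eef_rot: [-3.141, -0.0, 1.571]
wrist_force: [-0.3, -0.1, -1.1]
finger_gap: 48.5
finger_force: 40.0
[ 444.9 -213.    75.9] [-3.1413e+00 -2.0000e-04  1.5710e+00] 48.5 [-0.3 -0.1 -1.1] 41.425
wrist block [ 444.  -120.9   30. ] [array([ 444., -121.]), np.float64(35.8)]
  z 76.0 83.0 311 [ 444.2 -121.3   79.8] [ 436.5 -128.    76. ] [ 451.1 -114.1   83. ]
  z 55.0 70.0 11 [ 444.8 -128.2   60.4] [ 436.6 -129.8   55.7] [ 452.1 -125.3   68.6]
  z 33 38 851 [ 444.1 -121.9   35.5] [ 416.8 -151.3   33. ] [475.3 -92.9  38. ]
top block [ 444.6 -120.4   30. ] [array([ 445.5, -120.2]), np.float64(35.3)]
  z 76.0 83.0 24 [ 445.5 -120.3   79.2] [ 439.8 -125.4   76.3] [ 450.7 -114.6   82.6]
  z 55.0 70.0 7 [ 446.7 -113.5   64.7] [ 439.2 -115.8   59.2] [ 452.5 -111.7   69.2]
  z 33 38 101 [ 445.4 -118.1   34.9] [ 413.  -148.9   33. ] [469.6 -98.5  37.9]
```

```bash
python3 -m creep '0.3 -0.02 0 0 0 0;0.6 0 0 0 0 0;0.6 0 0 0 0 0;0.45 0 0 0 0 0;0.25 0 0 0 0 0;0.1 0 0 0 0 0;0 0 0 0 0 0;0 0 0 0 0 0;0 0 0.1 0 0 0;0 0 0.2 0 0 0;0 0 0.2 0 0 0;0 0 0.2 0 0 0;0 0 0.1 0 0 0;0 0 0 0 0 0;0 0 0 0 0 0'
```

```text
clock: 43.4
eef_pos: [443.9, -121.1, 44.4]
eef_rot: [3.141, 0.0, 1.571]
wrist_force: [0.0, -0.5, -1.8]
finger_gap: 48.3
finger_force: 40.0
```

```bash
python3 -m creep '0 0 0.1 0 0 0;0 0 0.2 0 0 0;0 0 0.25 0 0 0;0 0 0.2 0 0 0;0 0 0.12 0 0 0;0 0 0.07 0 0 0;0 0 0.03 0 0 0;0 0 0 0 0 0;0 0 0 0 0 0'; python3 -m creep '0 0 0.03 0 0 0;0 0 0.02 0 0 0;0 0 0 0 0 0;0 0 0 0 0 0'
```

```text
clock: 44.52
eef_pos: [443.8, -121.1, 5.5]
eef_rot: [3.141, 0.0, 1.571]
wrist_force: [-0.2, 0.4, -1.4]
finger_gap: 48.3
finger_force: 40.0
clock: 45.02
eef_pos: [443.8, -121.0, 3.4]
eef_rot: [3.142, -0.0, 1.571]
wrist_force: [-0.3, -1.1, -2.3]
finger_gap: 48.5
finger_force: 40.0
```

```bash
python3 -m creep '0 0 0.03 0 0 0;0 0 0.02 0 0 0;0 0 0 0 0 0;0 0 0 0 0 0';python3 -m creep '0 0 0.015 0 0 0;0 0 0 0 0 0;0 0 0 0 0 0'
```

```text
clock: 45.52
eef_pos: [443.7, -121.0, 1.3]
eef_rot: [-3.142, -0.0, 1.571]
wrist_force: [0.5, 0.3, -1.1]
finger_gap: 48.3
finger_force: 40.0
clock: 45.9
eef_pos: [443.8, -121.1, 1.1]
eef_rot: [3.141, 0.0, 1.571]
wrist_force: [-2.0, 0.5, 5.8]
finger_gap: 48.2
finger_force: 40.0
```

```bash
python3 -m creep '0 0 0 0 0 0;0 0 0 0 0 0;0 0 0 0 0 0;0 0 0 0 0 0;0 0 -0.2 0 0 0;0 0 -0.6 0 0 0;0 0 -0.7 0 0 0;0 0 -0.5 0 0 0;0 0 -0.2 0 0 0' 0.1
python3 -m creep '0.4 0.25 0 0 0 0;0.8 0.5 0 0 0 0;0.9 0.55 0 0 0 0;0.9 0.55 0 0 0 0;0.9 0.55 0 0 0 0;0.9 0.55 0 0 0 0;0.9 0.55 0 0 0 0;0.9 0.55 0 0 0 0;0.9 0.55 0 0 0 0;0.5 0.35 0 0 0 0;0.2 0.15 0 0 0 0;0.04 0.04 0 0 0 0;0 0 0 0 0 0;0 0 0 0 0 0'
python3 obj.py 649.8 208 38 12 23;python3 - <<'E'
from h import *
W=cloud(dict(np.load("top_o.npz"))).reshape(-1,3)
t=W[(np.hypot(W[:,0]-445,W[:,1]+120)<28)&(W[:,2]>43)&(W[:,2]<60)];print(len(t),t[:,2].mean(),t.mean(0),(t.min(0)+t.max(0))/2)
E
```

```text
clock: 47.02
eef_pos: [444.2, -121.2, 90.1]
eef_rot: [3.14, 0.001, 1.571]
wrist_force: [0.4, -0.8, -0.5]
finger_gap: 84.6
finger_force: 0.0
clock: 48.78
eef_pos: [649.3, 207.9, 89.0]
eef_rot: [3.141, -0.0, 1.57]
wrist_force: [-0.6, 0.2, -0.7]
finger_gap: 84.8
finger_force: 0.0
[649.3 207.9  89. ] [ 3.1415 -0.      1.57  ] 84.8 48.775
wrist 1307 [648.6 208.5] 30.2 mid [648.9 208.5  16.6] mean [648.7 207.8  18.4]
top 100 [651.6 202.5] 29.1 mid [651.6 194.2  16.6] mean [653.1 192.4  17.2]
272 50.7233947514869 [ 444.29855731 -119.72157301   50.72339475] [ 444.27237424 -120.06213286   50.63750524]
```

```bash
python3 -m creep '0.015 -0.015 0.4 0 0 0;0 0 0.8 0 0 0;0 0 0.8 0 0 0;0 0 0.6 0 0 0;0 0 0.3 0 0 0;0 0 0.15 0 0 0;0 0 0 0 0 0;0 0 0 0 0 0'
```

```text
clock: 49.88
eef_pos: [649.3, 209.3, -32.3]
eef_rot: [3.14, -0.0, 1.571]
wrist_force: [-0.3, -0.3, -0.1]
finger_gap: 84.6
finger_force: 0.0
```

```bash
python3 -m creep '-0.015 -0.01 0.04 0 0 0;0 0 0 0 0 0;0 0 0 0 0 0'; python3 -m creep '0 0 0 0 0 0;0 0 0 0 0 0;0 0 0 0 0 0;0 0 0 0 0 0;0 0 0 0 0 0' 1 40
```

```text
clock: 50.25
eef_pos: [648.4, 208.5, -34.7]
eef_rot: [3.141, -0.0, 1.571]
wrist_force: [-1.3, -0.0, 0.6]
finger_gap: 84.6
finger_force: 0.0
clock: 50.88
eef_pos: [648.4, 208.5, -34.9]
eef_rot: [-3.142, 0.0, 1.571]
wrist_force: [0.0, -0.4, -0.2]
finger_gap: 58.3
finger_force: 39.7
```

```bash
python3 -m creep '0 0 -0.2 0 0 0;0 0 -0.6 0 0 0;0 0 -0.8 0 0 0;0 0 -0.7 0 0 0;0 0 -0.4 0 0 0;0 0 -0.1 0 0 0'
python3 -m creep '-0.4 -0.25 0 0 0 0;-0.8 -0.5 0 0 0 0;-0.9 -0.55 0 0 0 0;-0.9 -0.55 0 0 0 0;-0.9 -0.55 0 0 0 0;-0.9 -0.55 0 0 0 0;-0.9 -0.55 0 0 0 0;-0.9 -0.55 0 0 0 0;-0.9 -0.55 0 0 0 0;-0.5 -0.35 0 0 0 0;-0.2 -0.15 0 0 0 0;-0.04 -0.02 0 0 0 0;0 0 0 0 0 0;0 0 0 0 0 0'
```

```text
clock: 51.62
eef_pos: [648.6, 208.6, 78.0]
eef_rot: [3.14, -0.0, 1.571]
wrist_force: [0.2, -0.1, -0.9]
finger_gap: 58.6
finger_force: 39.7
clock: 53.38
eef_pos: [443.8, -120.5, 77.0]
eef_rot: [-3.141, -0.0, 1.572]
wrist_force: [-0.6, 0.3, -0.6]
finger_gap: 58.2
finger_force: 39.7
```

```bash
python3 -m creep '-0.015 0 0.1 0 0 0;0 0 0.2 0 0 0;0 0 0.2 0 0 0;0 0 0.15 0 0 0;0 0 0.1 0 0 0;0 0 0 0 0 0;0 0 0 0 0 0'; python3 -m creep '0 0 0.1 0 0 0;0 0 0.2 0 0 0;0 0 0.2 0 0 0;0 0 0.08 0 0 0;0 0 0.04 0 0 0;0 0 0 0 0 0;0 0 0 0 0 0'
```

```text
clock: 54.25
eef_pos: [443.7, -121.7, 47.4]
eef_rot: [3.141, 0.0, 1.571]
wrist_force: [-0.1, 0.3, -0.3]
finger_gap: 58.4
finger_force: 39.7
clock: 55.12
eef_pos: [443.7, -121.7, 22.5]
eef_rot: [3.141, 0.0, 1.571]
wrist_force: [0.8, -0.3, -0.8]
finger_gap: 58.3
finger_force: 39.7
```

```bash
python3 -m creep '0.01 0 0.06 0 0 0;0 0 0.04 0 0 0;0 0 0.03 0 0 0;0 0 0.015 0 0 0;0 0 0 0 0 0;0 0 0 0 0 0'; python3 -m creep '0 0 0.015 0 0 0;0 0 0 0 0 0;0 0 0 0 0 0'
```

```text
clock: 55.88
eef_pos: [443.5, -121.3, 16.6]
eef_rot: [3.142, 0.0, 1.571]
wrist_force: [0.1, -0.2, -0.5]
finger_gap: 58.9
finger_force: 39.7
clock: 56.25
eef_pos: [443.6, -121.3, 16.0]
eef_rot: [3.141, 0.0, 1.571]
wrist_force: [-1.0, 0.3, 2.5]
finger_gap: 58.4
finger_force: 39.7
```

Contact is at the expected height. I'll release, retreat and check.

```bash
python3 -m creep '0 0 0.01 0 0 0;0 0 0 0 0 0;0 0 0 0 0 0'; python3 -m creep '0 0 0 0 0 0;0 0 0 0 0 0;0 0 0 0 0 0;0 0 0 0 0 0;0 0 -0.2 0 0 0;0 0 -0.6 0 0 0;0 0 -0.7 0 0 0;0 0 -0.6 0 0 0;0 0 -0.3 0 0 0;-0.5 0 0 0 0 0;-0.9 0 0 0 0 0;-0.9 0 0 0 0 0;-0.9 0 0 0 0 0;-0.5 0 0 0 0 0;0 0 0 0 0 0;0 0 0 0 0 0' 0
python3 - <<'E'
from h import *
t=manip.camera("top");s=manip.camera("scene");W=cloud(t).reshape(-1,3)
for n,x,y,r,lo,hi in(("pulley",445,-120,35,62,76),("bearing",451,296,25,85,97),("gear rim",451,296,38,42,52),("tin",551,1,28,20,32)):
    q=W[(np.hypot(W[:,0]-x,W[:,1]-y)<r)&(W[:,2]>lo)&(W[:,2]<hi)];print(n,len(q),q[:,2].mean().round(1),np.round(cv2.minEnclosingCircle(q[:,:2].astype(np.float32))[0],1),"zstd",q[:,2].std().round(2))
a=s["color"][100:230,130:450]
cv2.imwrite("pics/s9.png",cv2.resize(a,(800,325),interpolation=cv2.INTER_CUBIC)[:,:,::-1])
E
```

```text
clock: 56.62
eef_pos: [443.6, -121.3, 16.0]
eef_rot: [3.141, 0.0, 1.571]
wrist_force: [-3.8, 1.9, 9.7]
finger_gap: 58.7
finger_force: 39.7
clock: 58.62
eef_pos: [443.6, -268.3, 111.5]
eef_rot: [-3.141, -0.0, 1.571]
wrist_force: [0.2, -0.1, 0.7]
finger_gap: 94.3
finger_force: 0.0
pulley 349 68.4 [ 443.9 -120.4] zstd 2.92
bearing 258 90.6 [449.7 296.8] zstd 2.0
gear rim 376 45.7 [450.2 296.5] zstd 1.92
tin 304 27.0 [550.9   1.4] zstd 1.56
```

View pics/s9.png

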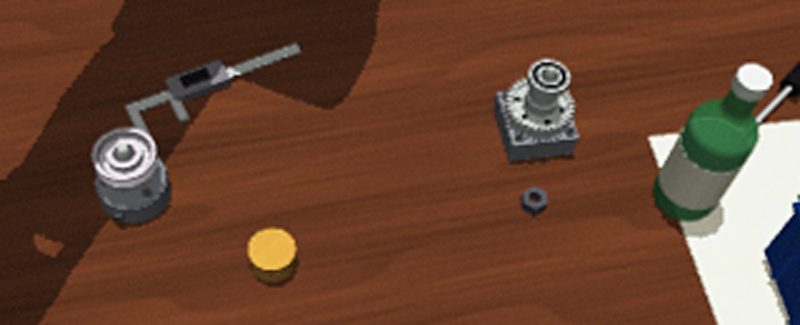

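The picture shows both stacks complete: pulley on the round block at (125,160), and bearing, sleeve and gear on the square block at (545,95). The tin and the bottle are where they stood.

```bash
python3 -c "
from cell import manip
print(manip.sign_off())"
```

```text
the job is handed in; nothing more can be done
None
```

I built up both shafts in the order asked, lowered each part until it touched what was below before letting go, left the bottle and tin standing, and handed the job in at about 59 s on the robot's clock.

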